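# Lock the dough sheeter's hidden gauge bar with its pin

## Task

Take the locking pin from its wooden rest, put its rod into the wide slot in the front of the dough sheeter and feel along the sprung bar hidden behind it until the nose drops into the bar's only hole; then push the pin fully home, collar up to the slot's lips, and let go of it. Feel gently and never force the pin against the machine (stay well under 20 N), and leave the rest and the other things on the table where they are.

Things in the scene. Friction and masses are not known exactly. Their poses are not given: they have to be found in the camera images.
- pin_grip (a point): middle of the locking pin's grey flat-sided handle (80 long, 18 wide, 24 mm tall), on the pin's axis; x runs along the pin from handle to nose, z up. The pin (about 130 g, varies) lies level on its rest, axis 55 mm above the table. The handle's middle is free on both sides: pinch it across its width (y) from above. The handle spans x = -40 to 40 mm
- pin_nose (a point): flat end of the pin's steel rod, 110 mm ahead of pin_grip along the pin's axis; same axes. The rod is 12 mm in diameter, 64 mm long, nose slightly chamfered. Between rod and handle is a round steel collar, 32 mm in diameter, 6 mm thick (40 to 46 mm ahead of pin_grip)
- rest: plywood rest of the pin, fixed to the table: base plate 150 x 62 mm, 8 mm thick, with two low forked posts up to 57 mm high, under the handle's tail (27 to 40 mm behind pin_grip) and under the rod (76 to 90 mm ahead of it). Origin on the table straight below pin_grip as the pin lies at the start; x along the pin
- sheeter: dough sheeter, fixed: steel base 200 mm deep, 260 wide, 130 high, front face at x = -100 mm; roller head on it from x = -30 mm back, 225 mm high. x points from the front into the machine. Two dark lips (110 mm wide, 42 mm high over both) stand out 12 mm from the front face around the slot. Origin under its centre, on the table
- slot (a point): centre of the slot's mouth, in the outer plane of the lips, 95 mm above the table. x points straight and level into the machine, y along the slot, z up. The slot is 90 mm wide (y) and narrows in height from about 24 mm at the mouth to 15 mm at 12 mm in; that throat runs on to 24 mm in. The pin is home when its collar meets the lips: nose 64 mm in. Let go there, it stays, drooping a little
- bar_mid (a point): point on the hidden front of the gauge bar straight behind slot, 26 mm in (NOT the hole); axes as slot. The flat bar spans the slot, is 24 mm thick and sprung: it yields inwards up to 8 mm at 1.2 N/mm, then a hard stop; never sideways. Its one through hole, 15 mm wide, 15 high, is level with the slot, centre anywhere in y = -26 to 26 mm: new each time, to be felt
- tray: white plastic dumpling tray, 150 x 110 x 30 mm, divided; origin under its centre
- bowl: steel mixing bowl, 160 mm across, 75 mm high; origin under its centre
- mug: white mug, 76 mm across plus a handle, 85 mm high; origin under its centre
- jar: glass jar with steel lid, 66 mm across, 100 mm high; origin under its centre
- spoon: long wooden spoon lying on the table
- pot: steel pot, 150 mm across, 100 mm high; origin under its centre
Not all that is in view belongs to the job. Leave any blue or purple look-alike of the rest alone.

How it is judged:
By the outcome, as a careful person would: the job done as asked, in the order asked, and still so for the second after the job is handed in, with the robot touching nothing.
It also fails if it takes over 64 s, if anything falls off the work surface, if the arm or the gripper's body presses on something with over 40 N, if the wrist force passes 120 N, or if a joint passes its speed limit or range.

## Robot

A 7-joint arm with a two-finger parallel gripper is mounted at the origin on the work surface. World frame = base frame: x ahead of the robot, y to its left, z up, the work surface at z = 0. Lengths are in m, angles in rad, forces in N, time in s.
With the tool pointing down it reaches from about 0.4 to 0.85 m from the base axis. Payload 4.4 kg.
Tool frame: the origin (TCP) lies on the centre line of the jaws, within the pads' length; the fingertips stand 11 mm ahead of it and the grasp point (between the pads) lies 8 mm behind it; z points along the fingers, y is the direction in which the jaws open and shut (so a half turn about z gives the same grasp; the last joint's range is limited). The gripper opens to 94 mm and grips with 3 to 60 N. Pads are 16 mm wide; open, the fingers measure 119 mm over their backs; the gripper's body (75 mm by 177 mm) begins 78 mm behind the grasp point.
Start: joints at [-1.393, 0.628, 0.038, 1.517, -0.027, 0.996, -0.02], TCP at [0.157, 0.631, 0.187] pointing down, gripper open.
Joint ranges: [-3.06, 3.06], [-0.37, 2.12], [-1.25, 1.32], [0.18, 2.47], [-1.1, 4.24], [0.23, 1.98], [-2.94, 2.94]. Speed limits (rad/s): [2.57, 2.57, 3.14, 3.14, 3.14, 3.14, 3.14].

## Interface

Orientations are given as [roll, pitch, yaw] about the fixed x, y, z axes, in that order (R = Rz(yaw) Ry(pitch) Rx(roll)).
In Python, from rig import env gives the robot as it stands.
- The arm moves only by the shell command python3 -m jog 'ROWS'. ROWS is JSON, a list of rows, each a list of 7 numbers: the shift along the tool's x, y, z in units of 30 mm (1.0 is 30 mm), then the turn, a rotation vector about the tool's x, y, z in units of 8 degrees (1.0 is 8 degrees), then the closure, from 0 (fully open) to 1 (shut). A call has 1 to 20 rows; each row shifts and turns the commanded pose from where the row before left it, along the tool's axes as they then stand; what a row does not reach is not made up. A row lasts 1/8 s, in which the tool goes at most 62.5 mm and 10.7 degrees, less where a joint would pass 70% of its speed; a pose out of reach is approached as far as the arm can. A call is refused whole if a number of a shift passes 1 or a number of a turn 1, either way. A call with a gripper value outside its range is refused whole. The fingers move at their own pace and stop on an object; the grip force is fixed at half the most. Time passes only in rows, so rows that do not move let the fingers close. It gives the time, the measured TCP pose, the force and the opening at its end, in the units of the state.
- env.get_state(): the state, without advancing time (a new reading comes with each control period).
- env.get_image(name): name is "scene" or "side" or "wrist"; returns the picture (480x640x3 uint8, red, green, blue); there is no depth.
- env.camera_info(name): a dict with "fx", "fy", "cx", "cy" (pixels), "D" ([k1, k2, p1, p2, k3] as OpenCV has them; the pictures are not rectified), "R" (3x3) and "t" (3): a world point X has camera coordinates R X + t; the wrist camera has in their place "T_tool_cam" (4x4, takes a point from camera to tool coordinates, whose origin is the TCP and whose axes are the flange's). Camera axes: x right, y down, z forward; pixel columns grow to the right and rows downward; lengths in m; the calibration is good to about 2 mm. A picture is of the moment at which its call begins: read the wrist's pose just before it. camera_info takes no time and is no camera call.
- env.finish_job(): hands the job in, once; it reports no verdict.
Trained networks look in the newest picture that a camera, given by its name, has taken for a name from the list of things; names that differ only in an ending like _2 or _b are one class to them, and where a whole thing is asked for, a point or a joint stands for the part that bears it (a point fixed in the world has none). Each returns a list of dicts, best first, with "conf" (0 to 1); they miss things now and then, are a little off and sometimes report something else, mostly with a low value. They report only what shows in the picture. A call takes as long as a camera call. They do not tell look-alikes from the thing itself.
- env.boxes_of(name, camera): "position" ([x, y, z] in m, in world coordinates, good to about 4 mm: the middle of the surface that is visible of it).
The state is a dict: "time_s": time; "joints": joint angles; "qd": joint speeds; "effort": joint torques, N m; "ee_pos": TCP position; "orientation": TCP orientation; "contact_force": force on the tool from outside, world axes, zero at the start; "moment": the same for the moment, N m; "finger_gap": opening from 0.0 (shut) to 1.0 (fully open).
Only numpy, scipy, OpenCV 4.12 (cv2) and the standard library are available. Lean on these libraries where they do the work, as an engineer would, in place of code of your own. Each camera call takes 0.05 s, during which the arm holds its last target. There are 200 camera calls.

## Working session

There is one attempt and no reset: what is moved stays moved. The work goes in short steps, Python scripts to look and compute and a shell command to move; the robot and the scene stay as the last step left them, time stands still between calls to the robot, and variables do not carry over. Pictures are saved under pics/ and viewed, about 8 in all and at most 12, crops included, and the job is handed in when it is done.

```bash
mkdir -p pics; ls; python3 - <<'E'
from rig import env
import cv2,numpy as np
s=env.get_state();print({k:np.round(v,3).tolist() for k,v in s.items()})
ims=[]
for c in["scene","side"]:
    im=env.get_image(c);cv2.imwrite(f"pics/{c}0.png",im[:,:,::-1])
    for n in["pin_grip","pin_nose","rest","slot","sheeter"]:
        for d in env.boxes_of(n,c)[:3]:print(c,n,round(d["conf"],2),np.round(d["position"],3))
    i=env.camera_info(c);print({k:np.round(v,3).tolist() for k,v in i.items()})
E
```

```text
pics
{'time_s': 0.0, 'joints': [-1.393, 0.629, 0.038, 1.518, -0.027, 0.996, -0.02], 'qd': [-0.001, 0.001, -0.0, 0.0, -0.0, 0.001, -0.001], 'effort': [-0.0, -54.975, 1.143, -18.663, -0.052, 0.024, 0.0], 'ee_pos': [0.157, 0.63, 0.186], 'orientation': [-3.14, 0.0, 2.898], 'contact_force': [-0.125, -0.713, 0.611], 'moment': [0.036, -0.011, 0.012], 'finger_gap': 0.998}
scene pin_grip 0.8 [0.43  0.305 0.062]
scene pin_grip 0.19 [ 0.651 -0.473  0.046]
scene pin_nose 0.71 [0.435 0.306 0.056]
scene rest 0.82 [0.443 0.311 0.01 ]
scene rest 0.82 [ 0.368 -0.108  0.012]
scene rest 0.77 [0.443 0.132 0.009]
scene slot 0.7 [0.749 0.116 0.159]
scene slot 0.35 [ 0.663 -0.303  0.073]
scene sheeter 0.94 [0.752 0.116 0.161]
{'fx': 441.29, 'fy': 441.29, 'cx': 323.941, 'cy': 243.774, 'D': [-0.085, 0.0, 0.0, 0.0, 0.0], 'R': [[-0.82, 0.572, 0.009], [0.372, 0.544, -0.752], [-0.435, -0.614, -0.659]], 't': [0.467, -0.147, 1.442]}
side pin_grip 0.97 [0.42  0.293 0.059]
side pin_nose 0.95 [0.419 0.294 0.057]
side rest 0.98 [ 0.364 -0.124  0.011]
side rest 0.87 [0.434 0.287 0.009]
side rest 0.84 [0.442 0.124 0.008]
side slot 0.96 [ 0.681 -0.004  0.145]
side sheeter 0.8 [0.68  0.001 0.145]
side sheeter 0.54 [0.398 0.434 0.015]
side sheeter 0.32 [0.42  0.29  0.061]
{'fx': 581.613, 'fy': 581.613, 'cx': 313.308, 'cy': 242.87, 'D': [-0.125, 0.0, 0.0, 0.0, 0.0], 'R': [[0.805, -0.594, -0.013], [-0.343, -0.446, -0.827], [0.485, 0.67, -0.562]], 't': [-0.443, 0.277, 1.038]}
```

View pics/scene0.png

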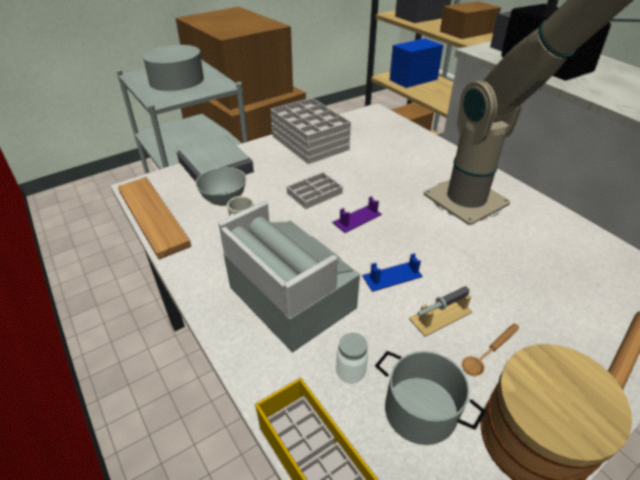

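View pics/side0.png

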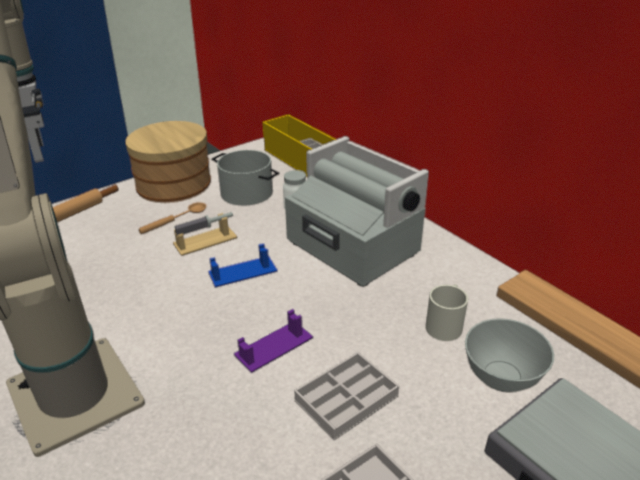

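Candidates for the rest: wooden, scene (441,315) / side (205,240); blue, scene (393,275) / side (243,270); purple, scene (357,217) / side (274,345). Only the wooden one holds the pin and fits the description. I'll confirm this in an enlarged crop, together with the slot.

```bash
python3 - <<'E'
import cv2,numpy as np
def crop(f,x,y,w,h,s):
    c=cv2.resize(cv2.imread(f)[y:y+h,x:x+w],None,fx=s,fy=s,interpolation=cv2.INTER_CUBIC)
    for k in range(0,w,10):
        cv2.line(c,(k*s,0),(k*s,6 if k%20 else 12),(0,0,255),1)
        if k%20==0:cv2.putText(c,str(x+k),(k*s,22),0,.38,(0,0,255),1)
    for k in range(0,h,10):
        cv2.line(c,(0,k*s),(6 if k%20 else 12,k*s),(0,0,255),1)
        if k%20==0:cv2.putText(c,str(y+k),(12,k*s+4),0,.38,(0,0,255),1)
    return c
a=crop("pics/side0.png",165,200,80,60,5);b=crop("pics/side0.png",285,200,80,60,5)
c=crop("pics/scene0.png",400,275,80,60,5)
cv2.imwrite("pics/c1.png",np.vstack([np.hstack([a,b]),np.hstack([c,np.zeros_like(c)])]))
E
```

```text
(no output)
```

View pics/c1.png

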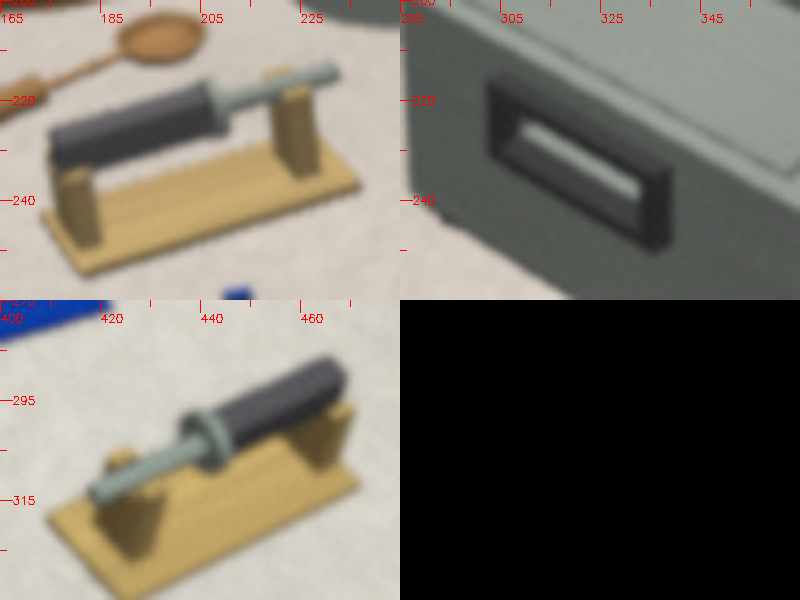

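The crop confirms it: the wooden rest carries the pin, with the nose at side (232,215) / scene (419,313) and the collar at side (208,222) / scene (441,303). The lips span about side (302,215)–(339,250). Next I'll fit the poses and check them with an overlay.

```bash
cat > h.py <<'E'
import cv2,numpy as np
from rig import env
def cam(c):
    i=env.camera_info(c);return np.array([[i["fx"],0,i["cx"]],[0,i["fy"],i["cy"]],[0,0,1]]),np.array(i["D"]),np.array(i["R"]),np.array(i["t"])
def proj(X,c):
    K,D,R,t=c;return cv2.projectPoints(np.asarray(X,float).reshape(-1,3),cv2.Rodrigues(R)[0],t,K,D)[0][:,0]
def place(p,pts): # p=x,y,yaw
    c,s=np.cos(p[2]),np.sin(p[2]);return np.asarray(pts,float)@np.array([[c,s,0],[-s,c,0],[0,0,1]])+[p[0],p[1],0]
def seg(X,im,c,col,s=1,o=(0,0)):
    q=(proj(X,c)-o)*s
    for a,b in zip(q[:-1],q[1:]):cv2.line(im,tuple(int(v) for v in a),tuple(int(v) for v in b),col,1)
E
python3 - <<'E'
from h import *
from scipy.optimize import least_squares as ls
S,C=cam("side"),cam("scene")
for c in(S,C):print("cam",-c[2].T@c[3])
# pin/rest: pts in rest frame
P=[(.11,0,.055),(.043,0,.055)]
# rest base extent: unknown centre along x -> free param e
obs=[(0,S,(232.4,214.6)),(1,S,(208.4,221.6)),(0,C,(419.4,313.4)),(1,C,(441,303))]
crn=[(S,-1,1,(173,243)),(S,-1,-1,(181.6,255)),(S,1,-1,(237.4,237.4)),(C,1,1,(426,335)),(C,1,-1,(409.4,318.8)),(C,-1,1,(472.4,311.6))]
def f(p):
    r=[]
    for k,c,u in obs:r.append(proj(place(p,[P[k]]),c)[0]-u)
    for c,a,b,u in crn:r.append(proj(place(p,[(p[3]+a*.075,b*.031,.004)]),c)[0]-u)
    return np.ravel(r)
r=ls(f,[.42,.3,.5,.03],loss="soft_l1");print("pin",r.x.round(4),f(r.x).reshape(-1,2).round(1).tolist())
B=[(S,-.1,.13,0,(288,241)),(S,-.1,-.13,0,(362,283)),(S,.1,-.13,0,(421,251)),(C,.1,.13,0,(293,348)),(C,.1,-.13,0,(232,293)),(C,-.1,.13,0,(358,300))]
def g(p):return np.ravel([proj(place(p,[(x,y,z)]),c)[0]-u for c,x,y,z,u in B])
q=ls(g,[.7,.05,.0],loss="soft_l1");print("sheeter",q.x.round(4),g(q.x).reshape(-1,2).round(1).tolist())
np.save("fit.npy",np.r_[r.x,q.x])
out=[]
for n,c,o,w,h in(("side",S,(165,190),200,100),("scene",C,(220,200),260,150)):
    s=4 if n=="side" else 3
    im=cv2.resize(cv2.imread(f"pics/{n}0.png")[o[1]:o[1]+h,o[0]:o[0]+w],None,fx=s,fy=s)
    def box(p,x0,x1,y0,y1,z,col):seg(place(p,[(x0,y0,z),(x1,y0,z),(x1,y1,z),(x0,y1,z),(x0,y0,z)]),im,c,col,s,o)
    e=r.x[3];box(r.x,e-.075,e+.075,-.031,.031,.008,(0,0,255));box(r.x,-.04,.04,-.009,.009,.067,(0,255,0));box(r.x,.046,.11,0,0,.055,(0,255,0))
    box(q.x,-.1,.1,-.13,.13,0,(0,0,255));box(q.x,-.1,.1,-.13,.13,.13,(0,255,255))
    if n=="side":
        for z in(.074,.116):box(q.x,-.112,-.1,-.055,.055,z,(0,255,0))
        for z in(.083,.107):seg(place(q.x,[(-.112,-.045,z),(-.112,.045,z)]),im,c,(255,255,0),s,o)
    out.append(cv2.copyMakeBorder(im,0,0,0,800-im.shape[1],cv2.BORDER_CONSTANT))
cv2.imwrite("pics/c2.png",np.vstack(out)[:600,:])
print(np.vstack(out).shape)
E
```

```text
cam [-0.05152744 -0.83462826  0.80725216]
cam [1.06514803 0.69722292 0.83516106]
pin [ 0.4018  0.3012 -0.0841  0.0311] [[-1.4, -1.2], [-2.1, -0.4], [-1.3, 0.5], [-0.7, -0.1], [-1.4, 0.1], [-1.1, 0.3], [-0.7, -0.8], [-1.5, 1.3], [-1.4, -0.5], [-1.0, -0.2]]
sheeter [0.7065 0.0551 0.1209] [[-2.7, 1.0], [0.6, 6.2], [-2.0, 1.6], [0.3, 9.5], [-2.6, -0.5], [-1.1, 11.7]]
(850, 800, 3)
```

View pics/c2.png

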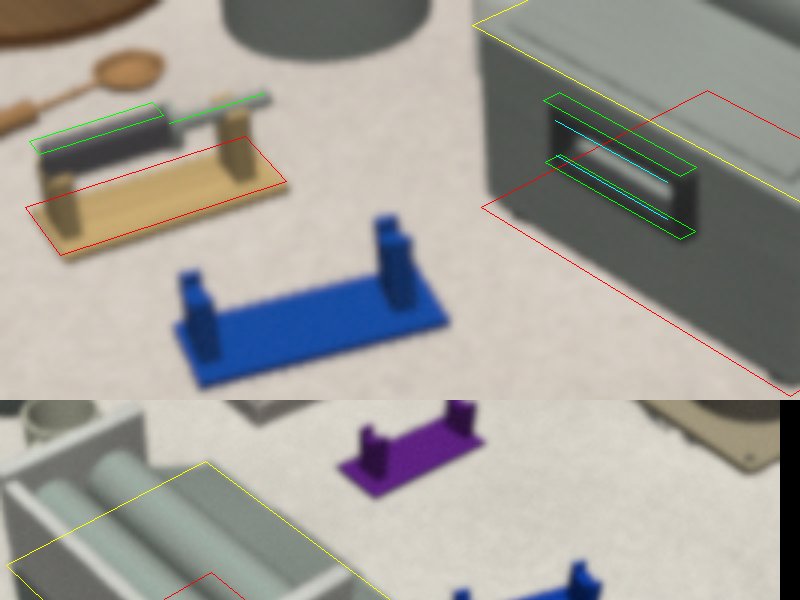

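The pin fit is good to about 1 px. The sheeter fit is rough, so I'll refine it from the wrist camera. Moving above the pin now.

```bash
python3 -m jog '[[-0.88,-0.72,0,0,0,0,0],[-0.88,-0.72,0,0,0,0,0],[-0.88,-0.72,0,0,0,0,0],[-0.88,-0.72,0,0,0,0,0],[-0.88,-0.72,0,0,0,0,0],[-0.88,-0.72,0,0,0,0,0],[-0.88,-0.72,0,0,0,0,0],[-0.88,-0.72,0,0,0,0,0],[-0.88,-0.72,0,0,0,0,0],[-0.88,-0.72,0,0,0,0,0],[-0.88,-0.72,0,0,0,0,0],[-0.88,-0.72,0,0,0,0,0],[0,0,0,0,0,-0.57,0],[0,0,0,0,0,-0.57,0],[0,0,0,0,0,0,0],[0,0,0,0,0,0,0]]'
python3 - <<'E'
from h import *
s=env.get_state();im=env.get_image("wrist");cv2.imwrite("pics/w1.png",im[:,:,::-1])
i=env.camera_info("wrist");print({k:np.round(v,3).tolist() for k,v in i.items()})
print(s["ee_pos"],s["orientation"],s["contact_force"])
for n in["pin_grip","pin_nose","rest"]:
    for d in env.boxes_of(n,"wrist")[:2]:print(n,round(d["conf"],2),np.round(d["position"],3))
E
```

```text
time_s: 2.6
ee_pos: [0.4018, 0.3028, 0.1867]
orientation: [3.142, 0.0, 3.056]
contact_force: [-1.0, -0.6, 0.5]
finger_gap: 1.002
{'fx': 393.647, 'fy': 393.647, 'cx': 316.739, 'cy': 241.219, 'D': [-0.056, 0.0, 0.0, 0.0, 0.0], 'T_tool_cam': [[0.0, -0.957, -0.29, 0.085], [1.0, 0.0, -0.0, -0.001], [0.0, -0.29, 0.957, -0.198], [0.0, 0.0, 0.0, 1.0]]}
[0.40176187 0.30281807 0.1867366 ] [3.14150190e+00 9.05542806e-05 3.05572015e+00] [-0.98398716 -0.62759043  0.52407004]
pin_grip 0.75 [0.426 0.294 0.068]
pin_nose 0.91 [0.427 0.302 0.065]
pin_nose 0.17 [0.426 0.301 0.006]
rest 0.68 [0.436 0.131 0.009]
rest 0.61 [0.427 0.302 0.007]
```

View pics/w1.png

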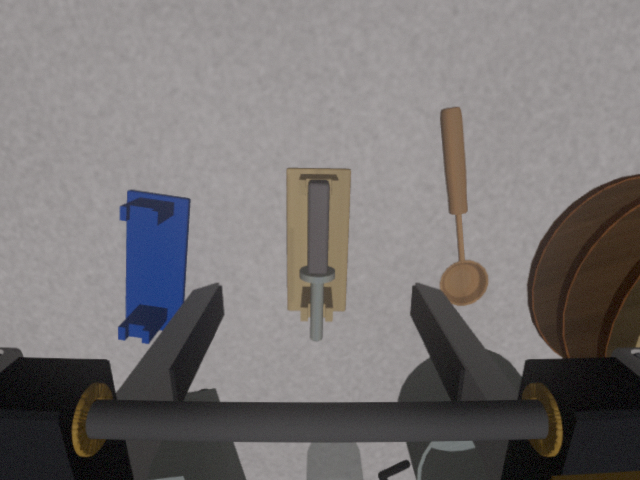

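The wrist view shows the pin centred, with its tail at (318,181), collar at (317,273) and nose end at (316,339). I'll measure it.

```bash
cat >> h.py <<'E'
from scipy.spatial.transform import Rotation as Ro
def wcam(s):
    i=env.camera_info("wrist");K=np.array([[i["fx"],0,i["cx"]],[0,i["fy"],i["cy"]],[0,0,1]])
    T=np.eye(4);T[:3,:3]=Ro.from_euler("xyz",s["orientation"]).as_matrix();T[:3,3]=s["ee_pos"]
    M=np.linalg.inv(T@np.array(i["T_tool_cam"]));return K,np.array(i["D"]),M[:3,:3],M[:3,3]
def onz(u,z,c):
    K,D,R,t=c;v=cv2.undistortPoints(np.array([[u]],float),K,D)[0,0];d=R.T@np.r_[v,1];o=-R.T@t
    return o+d*(z-o[2])/d[2]
E
python3 - <<'E'
from h import *
c=wcam(env.get_state())
t=onz((318.7,181.5),.067,c);n=onz((316.3,341),.056,c);k=onz((317.3,273),.066,c);r=[onz(u,.008,c) for u in((287,168.5),(349.5,169.5),(288,310),(346,311))]
for a in(t,n,k):print(a.round(4))
print("yaw",np.arctan2(*(n-t)[[1,0]]),"len",np.linalg.norm((n-t)[:2]))
print(np.round(r,4),np.mean(r,0))
E
```

```text
[0.3624 0.3068 0.067 ]
[0.5142 0.2919 0.056 ]
[0.4415 0.299  0.066 ]
yaw -0.09800703158254274 len 0.1524921045655965
[[0.356  0.2774 0.008 ]
 [0.362  0.3364 0.008 ]
 [0.5033 0.2627 0.008 ]
 [0.5097 0.3237 0.008 ]] [0.43276678 0.30006177 0.008     ]
```

```bash
python3 -m jog '[[0,0,0.8,0,0,0.06,0],[0,0,0.8,0,0,0,0],[0,0,0.8,0,0,0,0],[0,0,0.8,0,0,0,0],[0,0,0.8,0,0,0,0],[0,0,0.5,0,0,0,0],[-0.04,0,0.15,0,0,0,0],[0,0,0,0,0,0,0],[0,0,0,0,0,0,0.5],[0,0,0,0,0,0,0.7],[0,0,0,0,0,0,1],[0,0,0,0,0,0,1],[0,0,0,0,0,0,1],[0,0,0,0,0,0,1],[0,0,0,0,0,0,1],[0,0,0,0,0,0,1]]'
```

```text
time_s: 4.8
ee_pos: [0.4029, 0.3027, 0.0472]
orientation: [3.141, -0.0, 3.049]
contact_force: [0.3, 0.4, 0.9]
finger_gap: 0.188
```

Grasped, with the gap at 17.7 mm, which matches the handle. Lifting, then moving to a tilted viewpoint to measure the slot.

```bash
python3 -m jog '[[0,0,-0.4,0,0,0,1],[0,0,-0.8,0,0,0,1],[0,0,-0.9,0,0,0,1],[0,0,-0.9,0,0,0,1],[0,-0.5,-0.9,0,0,0,1],[0,-0.9,-0.9,0,0,0,1],[0,-0.9,-0.3,0,0,0,1],[0,-0.9,0,0,0,0,1],[0,-0.9,0,0,0,0,1],[0,-0.9,0,0,0,0,1],[0,-0.9,0,0,0,0,1],[0,-0.9,0,0,0,0,1],[0,-0.9,0,0,0,0,1],[0,-0.9,0,0,0,0,1],[0,-0.9,0,0,0,0,1],[0,-0.9,0,0,-1,0,1],[0,-0.9,0,0,-1,0,1],[0,0,0,0,-1,0,1],[0,0,0,0,-1,0,1],[0,0,0,0,0,0,1]]'
python3 - <<'E'
from h import *
s=env.get_state();im=env.get_image("wrist");cv2.imwrite("pics/w2.png",im[:,:,::-1])
np.save("w2.npy",np.r_[s["ee_pos"],s["orientation"]])
print(np.round(s["ee_pos"],4),np.round(s["orientation"],4),np.round(s["contact_force"],2),s["finger_gap"])
for n in["slot","sheeter"]:
    for d in env.boxes_of(n,"wrist")[:2]:print(n,round(d["conf"],2),np.round(d["position"],3))
E
```

```text
time_s: 7.3
ee_pos: [0.3822, -0.0447, 0.2067]
orientation: [-3.14, 0.33, 3.043]
contact_force: [-0.1, -0.2, -1.2]
finger_gap: 0.173
[ 0.3822 -0.0447  0.2067] [-3.1401  0.3304  3.043 ] [-0.07 -0.24 -1.24] 0.1730593886875496
slot 0.75 [0.609 0.114 0.103]
slot 0.72 [ 0.393 -0.306  0.015]
sheeter 0.59 [0.605 0.107 0.102]
```

View pics/w2.png

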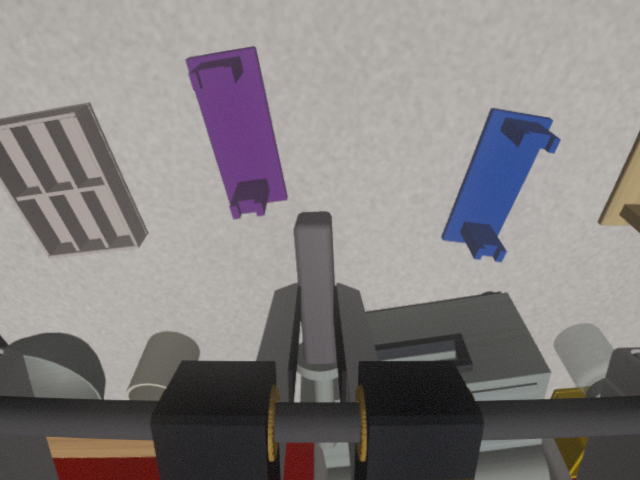

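The sheeter front is on the right. Its bottom edge runs from about (370,312) to (505,294), and the right end of the lips is near (465,350). I'll enlarge it to read the edges.

```bash
python3 - <<'E'
import cv2
x,y,w,h,s=355,280,200,130,4
c=cv2.resize(cv2.imread("pics/w2.png")[y:y+h,x:x+w],None,fx=s,fy=s,interpolation=cv2.INTER_CUBIC)
c=cv2.convertScaleAbs(c,alpha=1.6)
for k in range(0,w,20):cv2.line(c,(k*s,0),(k*s,8),(0,0,255),1);cv2.putText(c,str(x+k),(k*s,20),0,.4,(0,0,255),1)
for k in range(0,h,20):cv2.line(c,(0,k*s),(8,k*s),(0,0,255),1);cv2.putText(c,str(y+k),(10,k*s+4),0,.4,(0,0,255),1)
cv2.imwrite("pics/c3.png",c)
E
```

```text
(no output)
```

View pics/c3.png

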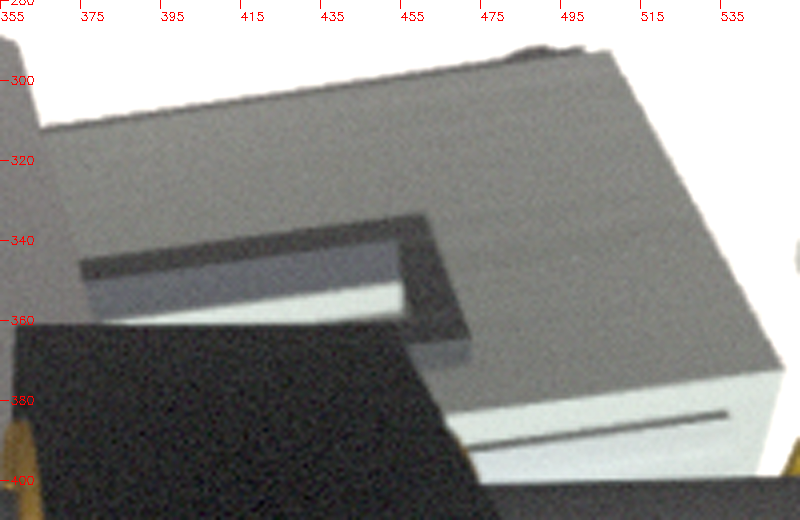

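```bash
python3 - <<'E'
from h import *
from scipy.optimize import least_squares as ls
w=np.load("w2.npy");c=wcam(dict(ee_pos=w[:3],orientation=w[3:]))
B=[((-.1,.13,.13),(550.75,372.25)),((-.112,.055,.074),(461.75,333.75)),((-.112,.055,.116),(472.5,364.5)),((-.112,-.055,.074),(375.5,345)),((-.112,.045,.083),(454.5,340.5))]
g=lambda p:np.ravel([proj(place(p,[a]),c)[0]-u for a,u in B])
q=ls(g,[.7,.05,.1],loss="soft_l1");p=q.x;print(p.round(4),g(p).reshape(-1,2).round(1).tolist())
print("slot",place(p,[(-.112,0,.095)]).round(4))
print("bottom corner",proj(place(p,[(-.1,.13,0),(-.1,.13,.008)]),c))
for n in("side",):
    print(n,proj(place(p,[(-.112,.055,.116),(-.112,-.055,.074),(-.1,.13,.13)]),cam(n)).round(1))
E
```

```text
[0.7048 0.0505 0.0877] [[0.6, 0.9], [-0.3, -0.7], [0.6, -0.2], [-12.2, 0.5], [0.1, 0.0]]
slot [[0.5932 0.0406 0.095 ]]
bottom corner [[503.86343917 286.40150178]
 [506.25703635 290.71904922]]
side [[301.  215.3]
 [334.  250.9]
 [284.1 196.1]]
```

The fit is consistent: slot at (0.593, 0.041), yaw 0.088, with the side view agreeing to about 2 px. The one outlier is a corner hidden behind the finger. Now I'll level the pin, align the yaw and line it up at slot y = -28.

```bash
python3 -m jog '[[0,0,0,0,0.79,0,1],[0,0,0,0,0.79,0,1],[0,0,0,0,0.79,0,1],[0,0,0,0,0,-0.67,1],[0,0,0,0,0,-0.67,1],[0,0,0,0,0,0,1],[0,0,0,0,0,0,1]]'; python3 -c "
from rig import env
s=env.get_state();print(s['ee_pos'],s['orientation'],s['contact_force'])"
```

```text
time_s: 8.32
ee_pos: [0.383, -0.0421, 0.2062]
orientation: [-3.14, -0.001, -3.049]
contact_force: [-0.1, -0.3, -0.8]
finger_gap: 0.171
[ 0.38297017 -0.04214837  0.20616159] [-3.14046199e+00 -1.10151735e-03 -3.04882439e+00] [-0.05708915 -0.28852684 -0.77082236]
```

```bash
cat > st.py <<'E'
import numpy as np
from rig import env
s=env.get_state();y=.0877;ex=np.array([np.cos(y),np.sin(y)]);ey=np.array([-ex[1],ex[0]])
p=np.array(s["ee_pos"]);d=p[:2]-[.5932,.0406];f=np.array(s["contact_force"])
print("t %.2f | nose depth %.2f  lat %.2f  axis z %.2f mm | F in %.2f lat %.2f z %.2f | M %s | rpy %s gap %.3f"%(s["time_s"],1e3*(d@ex)+110,1e3*(d@ey),1e3*p[2]+7.8,f[:2]@ex,f[:2]@ey,f[2],np.round(s["moment"],2),np.round(s["orientation"],3),s["finger_gap"]))
E
python3 -m jog '[[-0.44,0.2,0.66,0,0,0,1],[-0.44,0.2,0.66,0,0,0,1],[-0.44,0.2,0.66,0,0,0,1],[-0.46,0.2,0.66,0,0,0,1],[-0.47,0.2,0.66,0,0,0,1],[-0.47,0.2,0.66,0,0,0.03,1],[0,0,0,0,0,0.03,1],[0,0,0,0,0,0,1]]'; python3 st.py
python3 - <<'E'
from h import *
out=[]
for n,o,w,h,s in(("side",(235,180),115,85,5),):
    im=env.get_image(n)[o[1]:o[1]+h,o[0]:o[0]+w,::-1];cv2.imwrite("pics/c4.png",cv2.resize(im,None,fx=s,fy=s,interpolation=cv2.INTER_CUBIC))
E
```

```text
time_s: 9.32
ee_pos: [0.4603, 0.0002, 0.0878]
orientation: [-3.14, -0.001, -3.058]
contact_force: [1.5, 0.6, -1.8]
finger_gap: 0.17
t 9.32 | nose depth -25.95  lat -28.63  axis z 95.57 mm | F in 1.57 lat 0.46 z -1.78 | M [ 0.06  0.05 -0.04] | rpy [-3.140e+00 -1.000e-03 -3.058e+00] gap 0.170
```

View pics/c4.png

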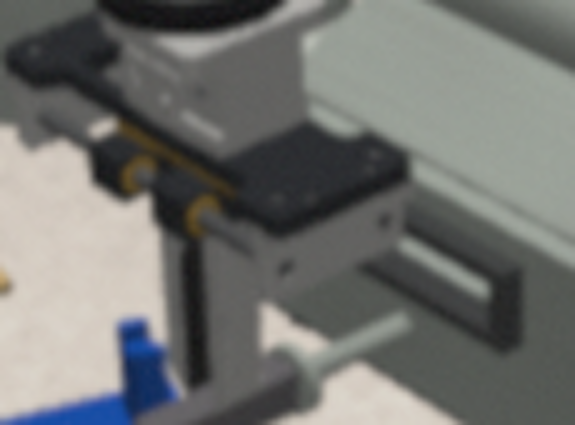

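The pin is level and pointing at the slot's right half (nose at crop (405,322), slot at (440,280)). Entering slowly.

```bash
python3 -m jog '[[-0.2,0,0.02,0,0,-0.02,1],[-0.2,0,0,0,0,0,1],[-0.2,0,0,0,0,0,1],[-0.2,0,0,0,0,0,1],[-0.2,0,0,0,0,0,1],[-0.1,0,0,0,0,0,1],[0,0,0,0,0,0,1]]'; python3 st.py; python3 -m jog '[[-0.1,0,0,0,0,0,1],[-0.1,0,0,0,0,0,1],[0,0,0,0,0,0,1]]'; python3 st.py
```

```text
time_s: 10.25
ee_pos: [0.4941, 0.0034, 0.0868]
orientation: [-3.141, -0.0, -3.055]
contact_force: [-0.4, -0.3, -0.3]
finger_gap: 0.021
t 10.25 | nose depth 8.06  lat -28.37  axis z 94.64 mm | F in -0.41 lat -0.25 z -0.30 | M [-0.01  0.01 -0.02] | rpy [-3.141 -0.    -3.055] gap 0.021
time_s: 10.62
ee_pos: [0.5001, 0.0039, 0.0868]
orientation: [-3.141, -0.0, -3.055]
contact_force: [-0.7, 0.2, -0.3]
finger_gap: 0.002
t 10.62 | nose depth 14.01  lat -28.44  axis z 94.63 mm | F in -0.70 lat 0.23 z -0.31 | M [ 0.04 -0.    0.01] | rpy [-3.141 -0.    -3.055] gap 0.002
```

The gap has gone to 0, so the pin slipped out. I'll stop and look.

```bash
python3 - <<'E'
from h import *
a=env.get_image("side")[170:320,225:425,::-1];b=env.get_image("wrist")[:,:,::-1];cv2.imwrite("pics/w5.png",b)
cv2.imwrite("pics/c5.png",np.hstack([cv2.resize(a,(400,300)),cv2.resize(b,(400,300))]))
cv2.imwrite("pics/s5.png",env.get_image("side")[:,:,::-1])
for n in("side","wrist","scene"):
    if n=="scene":env.get_image(n)
    for k in("pin_grip","pin_nose"):
        for d in env.boxes_of(k,n)[:2]:print(n,k,round(d["conf"],2),np.round(d["position"],3))
E
```

```text
side pin_grip 0.7 [ 0.514 -0.021  0.022]
side pin_nose 0.63 [ 0.512 -0.02   0.02 ]
wrist pin_grip 0.79 [ 0.494 -0.024  0.02 ]
wrist pin_nose 0.83 [ 0.499 -0.019  0.025]
scene pin_grip 0.73 [ 0.496 -0.015  0.019]
scene pin_nose 0.75 [ 0.499 -0.01   0.018]
```

View pics/c5.png

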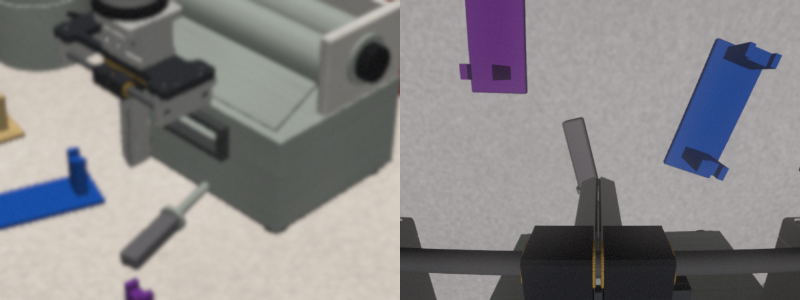

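The pin fell to the table in front of the sheeter; its handle is around side (300,289). I'll measure its pose, and check from the earlier pictures whether it was already slipping.

```bash
python3 - <<'E'
from h import *
w=np.load("w2.npy");c=wcam(dict(ee_pos=w[:3],orientation=w[3:]))
R=Ro.from_euler("xyz",w[3:]).as_matrix()
for nm,q in(("tail top",(.04,0,-.02)),("collar ",(-.043,0,-.008)),("nose",(-.11,0,-.008)),("tail top mid 3mm fwd",(.037,0,-.02))):print(nm,proj(w[:3]+R@np.array(q),c).round(1))
# pre-insert nose in side: TCP .4603,.0002,.0878
y=.085;e=np.array([np.cos(y),np.sin(y),0]);p=np.array([.4603,.0002,.0958])
print("side nose/collar exp",((proj([p+.11*e,p+.043*e],cam("side"))-[235,180])*5).round(0))
s=env.get_state();c=wcam(s);print("wrist TCP",np.round(s["ee_pos"],4))
# pixel crops for pin on the table
a=cv2.resize(cv2.imread("pics/s5.png")[240:310,270:350],None,fx=5,fy=5,interpolation=cv2.INTER_CUBIC)
b=cv2.resize(cv2.imread("pics/w5.png")[170:330,230:370],None,fx=2.5,fy=2.5,interpolation=cv2.INTER_CUBIC)
h=400;o=np.zeros((h,760,3),np.uint8);o[:350,:400]=a;o[:400,405:755]=b;cv2.imwrite("pics/c6.png",o)
E
```

```text
tail top [[318.7 223.8]]
collar  [[318.4 362.6]]
nose [[318.2 455.6]]
tail top mid 3mm fwd [[318.7 230. ]]
side nose/collar exp [[411. 311.]
 [292. 371.]]
wrist TCP [0.4996 0.0038 0.0868]
```

View pics/c6.png

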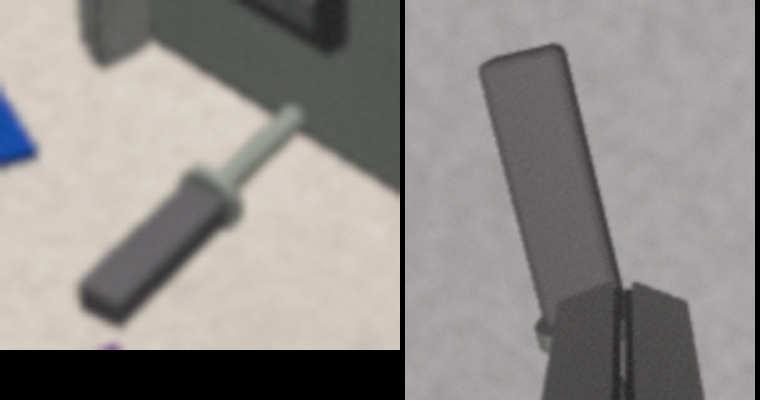

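The pin lies on the table, rolled onto its wide side, with its nose towards the sheeter. The earlier pictures show it was already pitching nose-down, about 12 px in w2, because it is nose-heavy. So I'll regrip nearer the collar. First, its pose.

```bash
python3 - <<'E'
from h import *
from scipy.optimize import least_squares as ls
c=wcam(env.get_state());S=cam("side")
def P(p,q): # p x,y,yaw of grip; pin frame pitched nose-up
    th=.084;q=np.array(q);x=q[0]*np.cos(th)-q[2]*np.sin(th);z=.0124+q[0]*np.sin(th)+q[2]*np.cos(th)
    return place(p,[(x,q[1],z)])
B=[(c,(-.04,-.012,.009),(261.2,198)),(c,(-.04,.012,.009),(293.2,189.2)),(S,(.11,0,0),(328.6,262.4)),(S,(-.04,.012,.009),(286.5,297)),(S,(-.04,-.012,.009),(294,301))]
g=lambda p:np.ravel([proj(P(p,a),k)[0]-u for k,a,u in B])
q=ls(g,[.5,-.02,.3],loss="soft_l1");p=q.x;print(p.round(4),g(p).reshape(-1,2).round(1).tolist())
for x in(.02,.043,.11):print(x,P(p,(x,0,0)).round(4))
a,b=onz((261.2,198),.018,c),onz((285.2,298),.022,c);print("edge yaw",np.arctan2(b[1]-a[1],b[0]-a[0]))
a,b=onz((293.2,189.2),.018,c),onz((316,284),.022,c);print("edge yaw",np.arctan2(b[1]-a[1],b[0]-a[0]),"tail w",np.linalg.norm(onz((293.2,189.2),.018,c)-onz((261.2,198),.018,c)))
E
```

```text
[ 0.5024 -0.0158  0.3071] [[-1.8, -0.4], [0.2, 0.8], [-0.2, -0.4], [-2.9, -1.6], [-1.5, -1.4]]
0.02 [[ 0.5214 -0.0098  0.0141]]
0.043 [[ 0.5432 -0.0029  0.016 ]]
0.11 [[0.6069 0.0173 0.0216]]
edge yaw 0.29064358356666664
edge yaw 0.3110286276466495 tail w 0.022886125016384422
```

```bash
python3 -m jog '[[0,0,-0.3,0,0,0,0],[0,0,0,0,0,-0.77,0],[0,0,0,0,0,-0.77,0],[-0.25,-0.32,0,0,0,0,0],[-0.24,-0.33,0,0,0,0,0],[0,0,0,0,0,0,0],[0,0,0,0,0,0,0]]'; python3 - <<'E'
from h import *
s=env.get_state();im=env.get_image("wrist");cv2.imwrite("pics/w7.png",im[:,:,::-1])
p=np.array(s["ee_pos"]);R=Ro.from_euler("xyz",s["orientation"]).as_matrix()
print(p.round(4),np.round(s["orientation"],4),s["contact_force"])
d=np.array([.5195,-.0104,.0145])-p;print("tool delta units",(R.T@d/.03).round(3),"yaw err deg",np.degrees((np.pi+.302-s["orientation"][2]+np.pi)%(2*np.pi)-np.pi))
# handle centreline in the wrist view at some rows
g=cv2.cvtColor(im,cv2.COLOR_RGB2GRAY)
for r in range(190,300,15):
    x=np.where(g[r,250:390]<115)[0];print(r,(x.min()+250,x.max()+250) if len(x) else None)
E
```

```text
time_s: 12.0
ee_pos: [0.5193, -0.0104, 0.0957]
orientation: [-3.141, -0.001, -2.84]
contact_force: [-0.1, 0.1, 0.2]
finger_gap: 0.708
[ 0.5193 -0.0104  0.0957] [-3.1412e+00 -1.3000e-03 -2.8404e+00] [-0.14486061  0.1003328   0.19497078]
tool delta units [-0.01  -0.     2.705] yaw err deg 0.04493000562942943
190 (np.int64(300), np.int64(333))
205 (np.int64(300), np.int64(333))
220 (np.int64(301), np.int64(333))
235 (np.int64(301), np.int64(333))
250 (np.int64(302), np.int64(333))
265 (np.int64(302), np.int64(333))
280 None
295 (np.int64(311), np.int64(389))
```

The pin is centred between the jaws (columns 300–333, parallel). Descending, then closing.

```bash
python3 -m jog '[[0,0,0.6,0,0,0,0],[0,0,0.6,0,0,0,0],[0,0,0.6,0,0,0,0],[0,0,0.5,0,0,0,0],[0,0,0.3,0,0,0,0],[0,0,0.1,0,0,0,0],[0,0,0,0,0,0,0]]'; python3 st.py; python3 -m jog '[[0,0,0,0,0,0,0.6],[0,0,0,0,0,0,0.8],[0,0,0,0,0,0,1],[0,0,0,0,0,0,1],[0,0,0,0,0,0,1],[0,0,0,0,0,0,1],[0,0,0,0,0,0,1],[0,0,0,0,0,0,1]]'; python3 st.py
```

```text
time_s: 12.92
ee_pos: [0.5196, -0.0105, 0.0149]
orientation: [-3.141, -0.001, -2.84]
contact_force: [0.5, -0.1, 0.6]
finger_gap: 0.997
t 12.93 | nose depth 32.22  lat -44.41  axis z 22.69 mm | F in 0.51 lat -0.18 z 0.58 | M [-0.    0.   -0.04] | rpy [-3.141e+00 -1.000e-03 -2.840e+00] gap 0.997
time_s: 13.92
ee_pos: [0.5195, -0.0105, 0.0148]
orientation: [-3.141, -0.001, -2.84]
contact_force: [-0.5, 0.8, -0.1]
finger_gap: 0.185
t 13.93 | nose depth 32.06  lat -44.45  axis z 22.56 mm | F in -0.39 lat 0.87 z -0.07 | M [0.08 0.01 0.02] | rpy [-3.141e+00 -1.000e-03 -2.840e+00] gap 0.185
```

```bash
python3 -m jog '[[0,0,0,0,0,0,1],[0,0,0,0,0,0,1]]'; python3 - <<'E'
from h import *
im=env.get_image("wrist");cv2.imwrite("pics/w8.png",im[:,:,::-1])
a=env.get_image("side")[200:310,250:350,::-1]
cv2.imwrite("pics/c8.png",np.hstack([cv2.resize(a,(400,440),interpolation=2),cv2.resize(im[150:370,220:420,::-1],(400,440),interpolation=2)]))
E
```

```text
time_s: 14.18
ee_pos: [0.5195, -0.0105, 0.0148]
orientation: [-3.141, -0.001, -2.84]
contact_force: [0.6, -1.1, 0.5]
finger_gap: 0.007
```

View pics/c8.png

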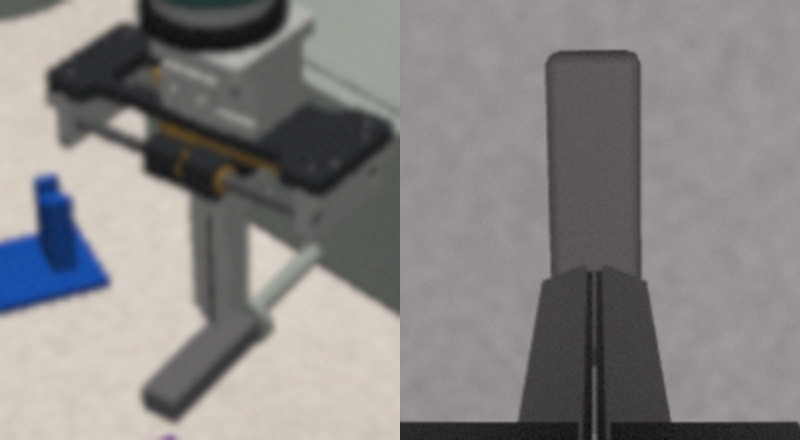

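```bash
python3 - <<'E'
from h import *
s=env.get_state();c=wcam(s);R=Ro.from_euler("xyz",s["orientation"]).as_matrix();p=np.array(s["ee_pos"])
for z in(.009,.018,.024):
    for u in((317,175.5),(294,180),(539-220,180)):pass
    t=onz((317,175.5),z,c);l=onz((293.5,200),z,c);r=onz((540-220+0.,200),z,c)
    print(z,"tail in tool mm",(R.T@(t-p)*1e3).round(1),"L",(R.T@(onz((293.3,200),z,c)-p)*1e3).round(1)[1],"R",(R.T@(onz((339.5,200),z,c)-p)*1e3).round(1)[1])
# tail in w7 frame
w=cv2.imread("pics/w7.png",0);print("w7 col 317 rows",[(r,int(w[r,317])) for r in range(100,200,6)])
q=onz((0,0),0,c)
# fingertip expected pixels
print("tip px",proj(p+R@np.array([0,0,.011]),c),"tip back face",proj(p+R@np.array([.008,0,.011]),c))
# side view positions: tip, nose
S=cam("side");f=lambda X:((proj(X,S)-[250,200])*4).round(0)
print("side crop tip",f(p+R@np.array([0,0,.011])))
im=cv2.imread("pics/c8.png")
E
```

```text
0.009 tail in tool mm [59.3 -0.7  5.8] L -13.1 R 11.1
0.018 tail in tool mm [60.4 -0.7 -3.2] L -12.5 R 10.6
0.024 tail in tool mm [61.2 -0.7 -9.2] L -12.2 R 10.3
w7 col 317 rows [(100, 163), (106, 162), (112, 163), (118, 162), (124, 165), (130, 167), (136, 164), (142, 167), (148, 166), (154, 158), (160, 154), (166, 101), (172, 105), (178, 103), (184, 107), (190, 102), (196, 104)]
tip px [[318.12219936 278.67433661]] tip back face [[318.13725921 265.51799204]]
side crop tip [[219. 355.]]
```

The jaws closed to zero at handle x = +18 without stopping on the handle, though the pin has not visibly moved. I'll reopen, measure whether the pin moved, and retry at the handle's middle as the task describes.

```bash
python3 -m jog '[[0,0,0,0,0,0,0],[0,0,0,0,0,0,0],[0,0,0,0,0,0,0],[0,0,0,0,0,0,0],[0,0,0,0,0,0,0],[0,0,0,0,0,0,0],[0,0,0,0,0,0,0],[0,0,0,0,0,0,0]]'; python3 st.py; python3 - <<'E'
from h import *
s=env.get_state();c=wcam(s);R=Ro.from_euler("xyz",s["orientation"]).as_matrix();p=np.array(s["ee_pos"])
im=env.get_image("wrist");cv2.imwrite("pics/w9.png",im[:,:,::-1]);g=cv2.cvtColor(im,cv2.COLOR_RGB2GRAY)
print("col317",[(r,int(g[r,317])) for r in range(160,480,8)])
for r in range(180,440,20):
    m=g[r,240:400]<125;x=np.where(m)[0]
    print(r,(x.min()+240,x.max()+240) if len(x) else None, [int(v) for v in g[r,285:350:6]])
E
```

```text
time_s: 15.28
ee_pos: [0.5195, -0.0105, 0.0148]
orientation: [-3.141, -0.001, -2.84]
contact_force: [-0.2, 0.0, 0.4]
finger_gap: 0.819
t 15.28 | nose depth 32.08  lat -44.48  axis z 22.57 mm | F in -0.18 lat 0.06 z 0.36 | M [ 0.04  0.05 -0.04] | rpy [-3.141e+00 -1.000e-03 -2.840e+00] gap 0.819
col317 [(160, 148), (168, 147), (176, 65), (184, 92), (192, 92), (200, 94), (208, 92), (216, 90), (224, 88), (232, 90), (240, 90), (248, 90), (256, 90), (264, 91), (272, 90), (280, 87), (288, 91), (296, 89), (304, 90), (312, 91), (320, 88), (328, 65), (336, 122), (344, 119), (352, 122), (360, 120), (368, 120), (376, 120), (384, 116), (392, 118), (400, 117), (408, 42), (416, 56), (424, 65), (432, 66), (440, 60), (448, 57), (456, 55), (464, 56), (472, 50)]
180 (np.int64(293), np.int64(339)) [149, 147, 80, 82, 86, 86, 86, 88, 86, 100, 150]
200 (np.int64(293), np.int64(340)) [149, 145, 84, 92, 92, 94, 90, 93, 93, 77, 143]
220 (np.int64(293), np.int64(340)) [151, 150, 84, 91, 93, 88, 91, 93, 89, 73, 145]
240 (np.int64(294), np.int64(340)) [147, 142, 77, 90, 89, 89, 92, 93, 92, 76, 150]
260 (np.int64(294), np.int64(340)) [148, 144, 77, 89, 87, 91, 92, 89, 90, 76, 149]
280 (np.int64(295), np.int64(340)) [148, 149, 78, 88, 91, 88, 91, 89, 91, 77, 153]
300 (np.int64(240), np.int64(399)) [144, 144, 74, 88, 90, 89, 87, 89, 89, 74, 147]
320 (np.int64(290), np.int64(399)) [150, 75, 68, 89, 88, 92, 89, 89, 89, 71, 66]
340 (np.int64(300), np.int64(335)) [155, 147, 141, 115, 122, 121, 121, 121, 121, 143, 147]
360 (np.int64(308), np.int64(329)) [155, 150, 148, 151, 91, 119, 117, 102, 154, 149, 150]
380 (np.int64(309), np.int64(329)) [151, 149, 149, 151, 100, 116, 118, 98, 150, 151, 149]
400 (np.int64(309), np.int64(329)) [147, 152, 146, 144, 116, 115, 118, 96, 152, 146, 147]
420 (np.int64(240), np.int64(399)) [56, 58, 57, 59, 58, 57, 60, 58, 59, 60, 59]
```

The pin has not moved at all, so the jaws met nothing there. Moving 18 mm back to the handle's middle and 1 mm lower, then closing again.

```bash
python3 -m jog '[[0.3,0,0,0,0,0,0],[0.3,0,0.04,0,0,0,0],[0,0,0,0,0,0,0.7],[0,0,0,0,0,0,1],[0,0,0,0,0,0,1],[0,0,0,0,0,0,1],[0,0,0,0,0,0,1],[0,0,0,0,0,0,1]]'; python3 st.py; for i in 1; do python3 -m jog '[[0,0,0,0,0,0,1],[0,0,0,0,0,0,1],[0,0,0,0,0,0,1]]'; done; python3 st.py
```

```text
time_s: 16.32
ee_pos: [0.5023, -0.0158, 0.0136]
orientation: [-3.141, -0.001, -2.84]
contact_force: [1.3, -0.6, -0.6]
finger_gap: 0.397
t 16.32 | nose depth 14.51  lat -48.26  axis z 21.36 mm | F in 1.24 lat -0.72 z -0.55 | M [ 0.07  0.02 -0.01] | rpy [-3.141e+00 -1.000e-03 -2.840e+00] gap 0.397
time_s: 16.7
ee_pos: [0.5023, -0.0159, 0.0136]
orientation: [-3.141, -0.001, -2.84]
contact_force: [0.2, 0.6, -0.3]
finger_gap: 0.079
t 16.70 | nose depth 14.48  lat -48.31  axis z 21.37 mm | F in 0.30 lat 0.61 z -0.32 | M [-0.   -0.    0.04] | rpy [-3.141e+00 -1.000e-03 -2.840e+00] gap 0.079
```

```bash
python3 -m jog '[[0,0,0,0,0,0,1],[0,0,0,0,0,0,1],[0,0,-0.2,0,0,0,1],[0,0,-0.5,0,0,0,1],[0,0,-0.5,0,0,0,1],[0,0,-0.5,0,0,0,1],[0,0,-0.3,0,0,0,1],[0,0,0,0,0,0,1]]'; python3 st.py; python3 - <<'E'
from h import *
im=env.get_image("wrist");sd=env.get_image("side");sc=env.get_image("scene")
for n,a in(("w10",im),("s10",sd),("sc10",sc)):cv2.imwrite(f"pics/{n}.png",a[:,:,::-1])
g=cv2.cvtColor(im,cv2.COLOR_RGB2GRAY)
for r in range(100,280,15):
    x=np.where(g[r,250:390]<115)[0];print(r,(int(x.min()+250),int(x.max()+250)) if len(x) else None)
a=cv2.imread("pics/s5.png",0)
for k in("side","wrist","scene"):
    for d in env.boxes_of("pin_grip",k)[:2]:print(k,round(d["conf"],2),np.round(d["position"],3))
E
```

```text
time_s: 17.7
ee_pos: [0.5029, -0.0159, 0.0744]
orientation: [-3.14, 0.001, -2.84]
contact_force: [-0.4, 0.5, -0.1]
finger_gap: 0.007
t 17.70 | nose depth 15.10  lat -48.38  axis z 82.25 mm | F in -0.34 lat 0.53 z -0.14 | M [ 0.07  0.04 -0.01] | rpy [-3.14e+00  1.00e-03 -2.84e+00] gap 0.007
100 (250, 257)
115 (250, 254)
130 None
145 None
160 None
175 None
190 (302, 332)
205 (299, 334)
220 (299, 334)
235 (300, 334)
250 (300, 334)
265 (301, 335)
side 0.91 [ 0.516 -0.016  0.02 ]
wrist 0.63 [ 0.494 -0.026  0.017]
scene 0.46 [ 0.495 -0.014  0.019]
```

The pin still hasn't moved. In the side views the finger ends look higher than the stated tip position. I'll check that against the pictures I've already seen.

```bash
python3 - <<'E'
from h import *
S=cam("side")
for nm,p,seen in(("c5",(.4996,.0038,.0868),(291.5,251.5)),("c8",(.5195,-.0105,.0148),(306,280))):
    for dz in(-.011,-.003,.004,.012,.02):print(nm,dz,proj([np.add(p,(0,0,dz))],S).round(1),"seen",seen)
# intensity down the finger line
for f,p in(("s5",(.4996,.0038,.0868)),("s10",(.5029,-.0159,.0744))):
    g=cv2.imread(f"pics/{f}.png",0)
    for dz in np.arange(.03,-.03,-.004):
        u=proj([np.add(p,(0,0,dz))],S)[0].round().astype(int);print(f,round(dz,3),u,g[u[1],u[0]-4:u[0]+5:2])
# w9 open fingers / w10 closed: tip rows
g=cv2.imread("pics/w10.png",0);print([(r,int(g[r,305]),int(g[r,330])) for r in range(262,310,3)])
s=env.get_state();c=wcam(s);R=Ro.from_euler("xyz",s["orientation"]).as_matrix();p=np.array(s["ee_pos"])
for z in(.011,.0,-.008,-.016):print(z,proj([p+R@np.array([dx,0,z]) for dx in(.01,.0,-.01)],c).round(0)[:,1])
E
```

```text
c5 -0.011 [[292.4 262.5]] seen (291.5, 251.5)
c5 -0.003 [[292.3 259.4]] seen (291.5, 251.5)
c5 0.004 [[292.2 256.7]] seen (291.5, 251.5)
c5 0.012 [[292.1 253.7]] seen (291.5, 251.5)
c5 0.02 [[291.9 250.5]] seen (291.5, 251.5)
c8 -0.011 [[304.6 288.6]] seen (306, 280)
c8 -0.003 [[304.6 285.8]] seen (306, 280)
c8 0.004 [[304.5 283.3]] seen (306, 280)
c8 0.012 [[304.4 280.4]] seen (306, 280)
c8 0.02 [[304.3 277.5]] seen (306, 280)
s5 0.03 [292 247] [87 89 96 98 96]
s5 0.026 [292 248] [91 89 97 99 97]
s5 0.022 [292 250] [109  84  92 100 125]
s5 0.018 [292 251] [133  84 100 124 169]
s5 0.014 [292 253] [186 146 170 197 206]
s5 0.01 [292 254] [201 186 198 207 206]
s5 0.006 [292 256] [202 206 206 208 208]
s5 0.002 [292 258] [205 207 209 212 207]
s5 -0.002 [292 259] [205 207 208 210 208]
s5 -0.006 [292 261] [202 203 207 205 205]
s5 -0.01 [292 262] [203 204 206 207 205]
s5 -0.014 [292 264] [204 205 207 205 205]
s5 -0.018 [293 265] [205 206 205 203 207]
s5 -0.022 [293 267] [203 207 206 201 205]
s5 -0.026 [293 268] [203 208 207 204 206]
s10 0.03 [299 255] [92 78 99 99 92]
s10 0.026 [299 257] [ 9
[... 202 characters left out ...]
65] [203 206 208 207 207]
s10 0.002 [299 266] [203 207 208 205 209]
s10 -0.002 [299 268] [204 207 206 207 209]
s10 -0.006 [299 269] [206 208 208 208 208]
s10 -0.01 [299 271] [207 206 207 207 209]
s10 -0.014 [299 272] [203 202 206 206 207]
s10 -0.018 [299 274] [204 205 206 205 207]
s10 -0.022 [299 275] [206 206 209 207 208]
s10 -0.026 [299 277] [207 207 210 209 197]
[(262, 93, 94), (265, 92, 94), (268, 96, 95), (271, 92, 95), (274, 94, 95), (277, 91, 90), (280, 89, 94), (283, 93, 93), (286, 76, 74), (289, 71, 70), (292, 72, 71), (295, 72, 72), (298, 68, 73), (301, 69, 69), (304, 68, 70), (307, 70, 70)]
0.011 [262. 279. 295.]
0.0 [269. 286. 303.]
-0.008 [275. 292. 310.]
-0.016 [281. 299. 317.]
```

Two cameras agree: the fingertips end about 16 mm behind the reported TCP, not 11 mm ahead, so the fingers are about 27 mm shorter than stated. That explains both failures: first a grip on only the top 4 mm of the handle, then closing above it. I'll open, move to handle x = +14, descend 27 mm deeper than before and creep the last bit on force.

```bash
python3 -m jog '[[-0.25,0,0,0,0,0,0],[-0.2,0,0,0,0,0,0],[0,0,0,0,0,0,0],[0,0,0,0,0,0,0],[0,0,0,0,0,0,0],[0,0,0,0,0,0,0],[0,0,0.5,0,0,0,0],[0,0,0.6,0,0,0,0],[0,0,0.6,0,0,0,0],[0,0,0.5,0,0,0,0],[0,0,0.3,0,0,0,0],[0,0,0.2,0,0,0,0],[0,0,0,0,0,0,0]]'; python3 st.py; python3 -m jog '[[0,0,0.05,0,0,0,0],[0,0,0.05,0,0,0,0],[0,0,0,0,0,0,0]]'; python3 st.py
```

```text
time_s: 19.62
ee_pos: [0.5151, -0.0119, -0.0076]
orientation: [-3.141, -0.001, -2.84]
contact_force: [0.3, 0.2, -0.3]
finger_gap: 0.998
t 19.62 | nose depth 27.58  lat -45.42  axis z 0.16 mm | F in 0.34 lat 0.15 z -0.33 | M [ 0.06  0.09 -0.03] | rpy [-3.141e+00 -1.000e-03 -2.840e+00] gap 0.998
time_s: 20.0
ee_pos: [0.5153, -0.012, -0.0103]
orientation: [-3.141, -0.001, -2.84]
contact_force: [-0.4, -0.0, -1.0]
finger_gap: 0.998
t 20.00 | nose depth 27.75  lat -45.53  axis z -2.51 mm | F in -0.36 lat 0.01 z -1.04 | M [0.04 0.02 0.  ] | rpy [-3.141e+00 -1.000e-03 -2.840e+00] gap 0.998
```

```bash
python3 -m jog '[[0,0,0.05,0,0,0,0],[0,0,0.03,0,0,0,0],[0,0,0,0,0,0,0]]'; python3 st.py; python3 -m jog '[[0,0,0,0,0,0,0.7],[0,0,0,0,0,0,1],[0,0,0,0,0,0,1],[0,0,0,0,0,0,1],[0,0,0,0,0,0,1],[0,0,0,0,0,0,1],[0,0,0,0,0,0,1],[0,0,0,0,0,0,1],[0,0,0,0,0,0,1],[0,0,0,0,0,0,1],[0,0,0,0,0,0,1]]'; python3 st.py
```

```text
time_s: 20.38
ee_pos: [0.5151, -0.0119, -0.0129]
orientation: [-3.141, -0.001, -2.84]
contact_force: [-0.5, 0.8, 0.6]
finger_gap: 0.999
t 20.38 | nose depth 27.60  lat -45.45  axis z -5.11 mm | F in -0.48 lat 0.84 z 0.62 | M [ 0.02 -0.03 -0.03] | rpy [-3.141e+00 -1.000e-03 -2.840e+00] gap 0.999
time_s: 21.75
ee_pos: [0.5152, -0.0118, -0.0128]
orientation: [-3.141, -0.001, -2.84]
contact_force: [-0.5, -0.3, 0.8]
finger_gap: 0.256
t 21.75 | nose depth 27.67  lat -45.39  axis z -5.01 mm | F in -0.55 lat -0.23 z 0.80 | M [0.09 0.04 0.02] | rpy [-3.141e+00 -1.000e-03 -2.840e+00] gap 0.256
```

Gap 0.256 × 94 mm = 24.1 mm, which is exactly the handle's 24 mm side, so this is a real grip. Backing off along the pin, lifting, squaring up to the slot and levelling.

```bash
python3 -m jog '[[0.2,0,-0.1,0,0,0,1],[0.4,0,-0.2,0,0,0,1],[0.5,0,-0.4,0,0,0,1],[0.5,0,-0.5,0,0,0,1],[0.2,0,-0.5,0,0,0,1],[0,0,-0.5,0,0,0,1],[0,0,-0.5,0,0,0,1],[0,0,0,0,0,0.5,1],[0,0,0,0,0,0.5,1],[0,0,0,0,0,0.53,1],[0,0,0,0,0.3,0,1],[0,0,0,0,0.3,0,1],[0,0,0,0,0,0,1],[0,0,0,0,0,0,1]]'; python3 st.py
python3 - <<'E'
from h import *
s=env.get_state();im=env.get_image("wrist");sd=env.get_image("side")
cv2.imwrite("pics/w12.png",im[:,:,::-1]);cv2.imwrite("pics/s12.png",sd[:,:,::-1])
np.save("w12.npy",np.r_[s["ee_pos"],s["orientation"]])
S=cam("side");p=np.array(s["ee_pos"]);R=Ro.from_euler("xyz",s["orientation"]).as_matrix();c=wcam(s)
# pin point at x along pin -> tool coords; grip at x=14, axis 27mm behind TCP; tilt 0.084 nose-up relative to tool
def T(x,z=0,th=.084):return p+R@np.array([-(x-.014)*np.cos(th)+z*np.sin(th),0,-.0265-(x-.014)*np.sin(th)-z*np.cos(th)])
o=(225,160);a=cv2.resize(sd[160:300,225:385,::-1],None,fx=4,fy=4,interpolation=2);b=im[150:480,240:400,::-1].copy()
for x in(-.04,.043,.11):
    for I,C,sc,of in((a,S,4,o),(b,c,1,(240,150))):
        u=((proj([T(x)],C)[0]-of)*sc).round().astype(int);cv2.circle(I,tuple(int(v) for v in u),2,(0,0,255),-1)
    print(x,T(x).round(4),proj([T(x)],S).round(1),proj([T(x)],c).round(1),proj([T(x,.009)],c).round(1))
b=cv2.copyMakeBorder(b,0,a.shape[0]-b.shape[0],0,0,cv2.BORDER_CONSTANT)
cv2.imwrite("pics/c12.png",np.hstack([a,b]));print(np.hstack([a,b]).shape)
E
```

```text
time_s: 23.5
ee_pos: [0.4632, -0.028, 0.0685]
orientation: [-3.141, -0.084, -3.054]
contact_force: [-0.7, 0.1, -2.2]
finger_gap: 0.252
t 23.50 | nose depth -25.53  lat -56.96  axis z 76.33 mm | F in -0.72 lat 0.16 z -2.22 | M [-0.02 -0.08  0.03] | rpy [-3.141 -0.084 -3.054] gap 0.252
-0.04 [ 0.4116 -0.0325  0.0949] [[266.3 279. ]] [[318.7 195.2]] [[318.8 197.1]]
0.043 [ 0.4943 -0.0252  0.0949] [[298.  262.5]] [[318.5 362.7]] [[318.6 372.3]]
0.11 [ 0.561  -0.0193  0.0949] [[321.9 250. ]] [[318.4 474. ]] [[318.5 487.3]]
(560, 800, 3)
```

View pics/c12.png

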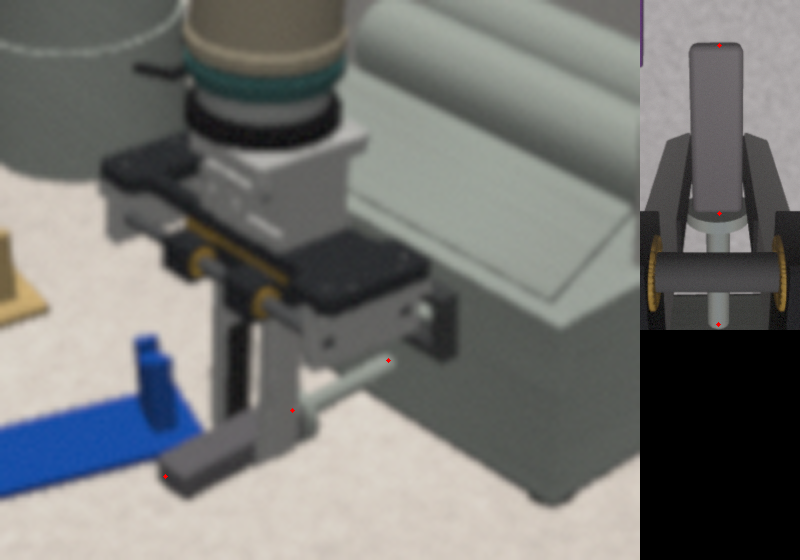

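The overlay agrees with the pin: nose predicted at (388,360), seen at (391,361), and the rod is level. I'll shift to lat -28 and enter the slot in checked steps.

```bash
sed -i 's/+110,/+98.3,/; s/+7.8,/+26.4,/' st.py
python3 -m jog '[[0,0.3,0,0,0,0,1],[0,0.4,0,0,0,0,1],[0,0.27,0,0,0,0,1],[-0.2,0,-0.017,0,0,0,1],[-0.2,0,-0.017,0,0,0,1],[-0.2,0,-0.017,0,0,0,1],[-0.2,0,-0.017,0,0,0,1],[-0.2,0,-0.017,0,0,0,1],[0,0,0,0,0,0,1]]'; python3 st.py;
python3 -m jog '[[-0.15,0,-0.013,0,0,0,1],[-0.15,0,-0.013,0,0,0,1],[0,0,0,0,0,0,1]]'; python3 st.py
```

```text
time_s: 24.72
ee_pos: [0.4917, 0.0038, 0.0682]
orientation: [-3.141, -0.084, -3.054]
contact_force: [-0.8, -0.7, -1.1]
finger_gap: 0.253
t 24.73 | nose depth -6.05  lat -27.75  axis z 94.56 mm | F in -0.86 lat -0.65 z -1.08 | M [ 0.02 -0.07  0.06] | rpy [-3.141 -0.084 -3.054] gap 0.253
time_s: 25.1
ee_pos: [0.5005, 0.0047, 0.0682]
orientation: [-3.141, -0.084, -3.053]
contact_force: [-0.3, 0.6, -2.0]
finger_gap: 0.249
t 25.10 | nose depth 2.86  lat -27.69  axis z 94.62 mm | F in -0.25 lat 0.62 z -2.01 | M [ 0.05 -0.02  0.02] | rpy [-3.141 -0.084 -3.053] gap 0.249
```

```bash
python3 -m jog '[[-0.1,0,-0.015,0,0,0,1],[-0.1,0,-0.015,0,0,0,1],[0,0,0,0,0,0,1]]'; python3 st.py;
python3 -m jog '[[-0.1,0,-0.008,0,0,0,1],[0,0,0,0,0,0,1]]'; python3 st.py; python3 -m jog '[[-0.1,0,-0.008,0,0,0,1],[0,0,0,0,0,0,1]]'; python3 st.py
```

```text
time_s: 25.48
ee_pos: [0.5064, 0.0052, 0.0686]
orientation: [-3.141, -0.084, -3.053]
contact_force: [1.2, -0.0, -1.4]
finger_gap: 0.256
t 25.48 | nose depth 8.74  lat -27.71  axis z 95.02 mm | F in 1.20 lat -0.12 z -1.44 | M [-0.01 -0.1   0.04] | rpy [-3.141 -0.084 -3.053] gap 0.256
time_s: 25.72
ee_pos: [0.5094, 0.0054, 0.0686]
orientation: [-3.141, -0.084, -3.053]
contact_force: [0.7, -0.2, -2.1]
finger_gap: 0.255
t 25.73 | nose depth 11.71  lat -27.69  axis z 95.00 mm | F in 0.73 lat -0.23 z -2.15 | M [ 0.   -0.04 -0.  ] | rpy [-3.141 -0.084 -3.053] gap 0.255
time_s: 25.98
ee_pos: [0.5124, 0.0057, 0.0686]
orientation: [-3.141, -0.084, -3.053]
contact_force: [-0.1, -1.1, -1.7]
finger_gap: 0.251
t 25.98 | nose depth 14.77  lat -27.70  axis z 94.98 mm | F in -0.17 lat -1.14 z -1.65 | M [-0.   -0.07  0.01] | rpy [-3.141 -0.084 -3.053] gap 0.251
```

Inside the mouth with no contact beyond noise. Continuing towards the bar.

```bash
for k in 1; do python3 -m jog '[[-0.1,0,-0.008,0,0,0,1],[-0.1,0,-0.008,0,0,0,1],[0,0,0,0,0,0,1]]'; done; python3 st.py; python3 -m jog '[[-0.08,0,-0.007,0,0,0,1],[0,0,0,0,0,0,1]]'; python3 st.py; python3 -m jog '[[-0.05,0,-0.004,0,0,0,1],[0,0,0,0,0,0,1]]'; python3 st.py; python3 -m jog '[[-0.05,0,-0.004,0,0,0,1],[0,0,0,0,0,0,1]]'; python3 st.py
```

```text
time_s: 26.35
ee_pos: [0.5185, 0.0062, 0.0686]
orientation: [-3.141, -0.084, -3.053]
contact_force: [-0.2, -1.1, -1.6]
finger_gap: 0.252
t 26.35 | nose depth 20.84  lat -27.71  axis z 94.95 mm | F in -0.34 lat -1.07 z -1.63 | M [ 0.03 -0.07  0.01] | rpy [-3.141 -0.084 -3.053] gap 0.252
time_s: 26.6
ee_pos: [0.5207, 0.0064, 0.0686]
orientation: [-3.141, -0.084, -3.053]
contact_force: [-0.9, -0.3, -0.6]
finger_gap: 0.252
t 26.60 | nose depth 23.08  lat -27.71  axis z 94.95 mm | F in -0.92 lat -0.22 z -0.57 | M [ 0.04 -0.05  0.03] | rpy [-3.141 -0.084 -3.053] gap 0.252
time_s: 26.85
ee_pos: [0.5221, 0.0065, 0.0686]
orientation: [-3.141, -0.084, -3.053]
contact_force: [0.8, 0.1, -0.9]
finger_gap: 0.25
t 26.85 | nose depth 24.51  lat -27.70  axis z 94.97 mm | F in 0.78 lat 0.06 z -0.92 | M [-0.01 -0.08 -0.02] | rpy [-3.141 -0.084 -3.053] gap 0.250
time_s: 27.1
ee_pos: [0.5237, 0.0066, 0.0685]
orientation: [-3.141, -0.084, -3.053]
contact_force: [-0.6, 0.2, -1.7]
finger_gap: 0.255
t 27.10 | nose depth 26.07  lat -27.74  axis z 94.95 mm | F in -0.62 lat 0.24 z -1.73 | M [ 0.02 -0.04 -0.  ] | rpy [-3.141 -0.084 -3.053] gap 0.255
```

```bash
python3 -m jog '[[-0.05,0,-0.004,0,0,0,1],[0,0,0,0,0,0,1]]'; python3 st.py; python3 -m jog '[[-0.05,0,-0.004,0,0,0,1],[0,0,0,0,0,0,1]]'; python3 st.py
```

```text
time_s: 27.35
ee_pos: [0.5252, 0.0068, 0.0685]
orientation: [-3.141, -0.084, -3.053]
contact_force: [0.3, 0.3, -1.9]
finger_gap: 0.252
t 27.35 | nose depth 27.55  lat -27.72  axis z 94.94 mm | F in 0.36 lat 0.24 z -1.94 | M [ 0.03 -0.12  0.02] | rpy [-3.141 -0.084 -3.053] gap 0.252
time_s: 27.6
ee_pos: [0.5262, 0.0068, 0.0684]
orientation: [-3.141, -0.085, -3.053]
contact_force: [-0.3, -0.6, -1.4]
finger_gap: 0.247
t 27.60 | nose depth 28.55  lat -27.76  axis z 94.84 mm | F in -0.33 lat -0.55 z -1.42 | M [-0.04  0.09  0.02] | rpy [-3.141 -0.085 -3.053] gap 0.247
```

```bash
python3 -m jog '[[-0.05,0,-0.004,0,0,0,1],[0,0,0,0,0,0,1]]'; python3 st.py
```

```text
time_s: 27.85
ee_pos: [0.5273, 0.0069, 0.0684]
orientation: [-3.141, -0.086, -3.053]
contact_force: [-2.4, -0.1, -1.4]
finger_gap: 0.252
t 27.85 | nose depth 29.69  lat -27.77  axis z 94.80 mm | F in -2.42 lat 0.09 z -1.36 | M [ 0.    0.4  -0.01] | rpy [-3.141 -0.086 -3.053] gap 0.252
```

Bar contact at indicated depth about 28.3: F -2.4 N and a clear moment signal. Pressing a little more, then sweeping towards +y.

```bash
python3 -m jog '[[-0.05,0,-0.004,0,0,0,1],[0,0,0,0,0,0,1]]'; python3 st.py; python3 -m jog '[[0,0.04,0,0,0,0,1],[0,0.04,0,0,0,0,1],[0,0.04,0,0,0,0,1]]'; python3 st.py
```

```text
time_s: 28.1
ee_pos: [0.5286, 0.007, 0.0683]
orientation: [-3.141, -0.086, -3.053]
contact_force: [-4.4, 0.5, -0.2]
finger_gap: 0.253
t 28.10 | nose depth 30.97  lat -27.77  axis z 94.74 mm | F in -4.34 lat 0.90 z -0.23 | M [0.   0.75 0.04] | rpy [-3.141 -0.086 -3.053] gap 0.253
time_s: 28.48
ee_pos: [0.5287, 0.01, 0.0684]
orientation: [-3.14, -0.086, -3.054]
contact_force: [-3.9, -2.0, -0.5]
finger_gap: 0.25
t 28.48 | nose depth 31.33  lat -24.84  axis z 94.75 mm | F in -4.10 lat -1.69 z -0.50 | M [-0.62  0.86 -0.17] | rpy [-3.14  -0.086 -3.054] gap 0.250
```

```bash
python3 -m jog '[[0,0.04,0,0,0,0,1],[0,0.04,0,0,0,0,1],[0,0.04,0,0,0,0,1],[0,0,0,0,0,0,1]]'; python3 st.py
```

```text
time_s: 28.98
ee_pos: [0.5285, 0.0144, 0.0684]
orientation: [-3.141, -0.085, -3.053]
contact_force: [-4.8, -2.5, -1.7]
finger_gap: 0.251
t 28.98 | nose depth 31.58  lat -20.43  axis z 94.83 mm | F in -5.01 lat -2.04 z -1.67 | M [-0.58  0.94 -0.22] | rpy [-3.141 -0.085 -3.053] gap 0.251
```

```bash
python3 -m jog '[[0,0.045,0,0,0,0,1],[0,0.045,0,0,0,0,1],[0,0.045,0,0,0,0,1]]'; python3 st.py
```

```text
time_s: 29.35
ee_pos: [0.5282, 0.0183, 0.0684]
orientation: [-3.141, -0.085, -3.054]
contact_force: [-4.2, -2.3, -0.8]
finger_gap: 0.251
t 29.35 | nose depth 31.64  lat -16.56  axis z 94.84 mm | F in -4.40 lat -1.90 z -0.82 | M [-0.66  0.92 -0.22] | rpy [-3.141 -0.085 -3.054] gap 0.251
```

```bash
python3 -m jog '[[0,0.045,0,0,0,0,1],[0,0.045,0,0,0,0,1],[0,0.045,0,0,0,0,1]]'; python3 st.py
```

```text
time_s: 29.72
ee_pos: [0.5307, 0.0241, 0.069]
orientation: [3.141, -0.079, -3.052]
contact_force: [0.8, 0.5, -0.6]
finger_gap: 0.251
t 29.73 | nose depth 34.59  lat -10.96  axis z 95.41 mm | F in 0.84 lat 0.47 z -0.63 | M [ 0.04 -0.1   0.02] | rpy [ 3.141 -0.079 -3.052] gap 0.251
```

The nose dropped in: force went to about 0 and the pin advanced 3 mm, at lat about -11. Pushing in gently with checks.

```bash
python3 -m jog '[[-0.07,0,-0.006,0,0,0,1],[-0.07,0,-0.006,0,0,0,1],[0,0,0,0,0,0,1]]'; python3 st.py
```

```text
time_s: 30.1
ee_pos: [0.5331, 0.023, 0.0686]
orientation: [-3.141, -0.083, -3.053]
contact_force: [0.2, 0.3, -0.2]
finger_gap: 0.251
t 30.10 | nose depth 36.92  lat -12.25  axis z 95.02 mm | F in 0.23 lat 0.29 z -0.22 | M [ 0.05 -0.06 -0.04] | rpy [-3.141 -0.083 -3.053] gap 0.251
```

```bash
python3 -m jog '[[-0.08,0,-0.006,0,0,0,1],[-0.08,0,-0.006,0,0,0,1],[0,0,0,0,0,0,1]]'; python3 st.py
```

```text
time_s: 30.48
ee_pos: [0.5375, 0.0232, 0.0684]
orientation: [-3.141, -0.084, -3.053]
contact_force: [0.2, -0.2, -1.5]
finger_gap: 0.254
t 30.48 | nose depth 41.24  lat -12.41  axis z 94.84 mm | F in 0.21 lat -0.17 z -1.49 | M [ 0.02 -0.13 -0.01] | rpy [-3.141 -0.084 -3.053] gap 0.254
```

No resistance at 41 mm, well past what the bar could yield without force. Continuing to home.

```bash
python3 -m jog '[[-0.1,0,-0.009,0,0,0,1],[-0.1,0,-0.009,0,0,0,1],[-0.1,0,-0.009,0,0,0,1],[0,0,0,0,0,0,1]]'; python3 st.py
```

```text
time_s: 30.98
ee_pos: [0.5464, 0.0241, 0.0685]
orientation: [-3.141, -0.084, -3.053]
contact_force: [0.3, 0.5, -1.7]
finger_gap: 0.251
t 30.98 | nose depth 50.28  lat -12.35  axis z 94.89 mm | F in 0.38 lat 0.45 z -1.75 | M [ 0.04 -0.11 -0.02] | rpy [-3.141 -0.084 -3.053] gap 0.251
```

```bash
python3 -m jog '[[-0.1,0,-0.009,0,0,0,1],[-0.1,0,-0.009,0,0,0,1],[-0.06,0,-0.005,0,0,0,1],[0,0,0,0,0,0,1]]'; python3 st.py
```

```text
time_s: 31.48
ee_pos: [0.5541, 0.0248, 0.0685]
orientation: [-3.141, -0.084, -3.053]
contact_force: [0.1, -0.3, -1.6]
finger_gap: 0.254
t 31.48 | nose depth 58.01  lat -12.36  axis z 94.94 mm | F in 0.08 lat -0.28 z -1.59 | M [ 0.07 -0.08 -0.  ] | rpy [-3.141 -0.084 -3.053] gap 0.254
```

Free all the way to 58. Collar contact is expected at about 64–66, so I'll approach in small steps.

```bash
python3 -m jog '[[-0.08,0,-0.007,0,0,0,1],[-0.05,0,-0.004,0,0,0,1],[0,0,0,0,0,0,1]]'; python3 st.py; python3 -m jog '[[-0.05,0,-0.004,0,0,0,1],[0,0,0,0,0,0,1]]'; python3 st.py
```

```text
time_s: 31.85
ee_pos: [0.558, 0.0251, 0.0685]
orientation: [-3.141, -0.084, -3.053]
contact_force: [0.1, 0.3, -2.2]
finger_gap: 0.251
t 31.85 | nose depth 61.87  lat -12.37  axis z 94.92 mm | F in 0.16 lat 0.26 z -2.25 | M [ 0.16 -0.09 -0.04] | rpy [-3.141 -0.084 -3.053] gap 0.251
time_s: 32.1
ee_pos: [0.5594, 0.0252, 0.0685]
orientation: [-3.141, -0.084, -3.053]
contact_force: [0.2, -0.5, -1.9]
finger_gap: 0.252
t 32.10 | nose depth 63.31  lat -12.37  axis z 94.91 mm | F in 0.18 lat -0.49 z -1.89 | M [ 0.11 -0.04  0.05] | rpy [-3.141 -0.084 -3.053] gap 0.252
```

```bash
python3 -m jog '[[-0.05,0,-0.004,0,0,0,1],[0,0,0,0,0,0,1]]'; python3 st.py; python3 -m jog '[[-0.03,0,-0.003,0,0,0,1],[0,0,0,0,0,0,1]]'; python3 st.py
```

```text
time_s: 32.35
ee_pos: [0.561, 0.0253, 0.0685]
orientation: [-3.141, -0.084, -3.053]
contact_force: [0.4, 1.2, -1.4]
finger_gap: 0.254
t 32.35 | nose depth 64.84  lat -12.39  axis z 94.91 mm | F in 0.51 lat 1.13 z -1.41 | M [ 0.13 -0.02 -0.  ] | rpy [-3.141 -0.084 -3.053] gap 0.254
time_s: 32.6
ee_pos: [0.5613, 0.0253, 0.0685]
orientation: [-3.141, -0.085, -3.053]
contact_force: [-1.1, 0.3, -0.5]
finger_gap: 0.254
t 32.60 | nose depth 65.16  lat -12.40  axis z 94.89 mm | F in -1.04 lat 0.34 z -0.49 | M [0.11 0.25 0.01] | rpy [-3.141 -0.085 -3.053] gap 0.254
```

```bash
python3 -m jog '[[-0.04,0,-0.003,0,0,0,1],[0,0,0,0,0,0,1]]'; python3 st.py; python3 -m jog '[[-0.03,0,-0.003,0,0,0,1],[0,0,0,0,0,0,1]]'; python3 st.py
```

```text
time_s: 32.85
ee_pos: [0.5613, 0.0254, 0.0683]
orientation: [-3.141, -0.087, -3.053]
contact_force: [-5.7, 0.2, 1.8]
finger_gap: 0.254
t 32.85 | nose depth 65.24  lat -12.38  axis z 94.75 mm | F in -5.66 lat 0.72 z 1.76 | M [0.12 1.16 0.02] | rpy [-3.141 -0.087 -3.053] gap 0.254
time_s: 33.1
ee_pos: [0.5614, 0.0253, 0.0683]
orientation: [-3.14, -0.089, -3.053]
contact_force: [-6.4, 0.7, 2.2]
finger_gap: 0.252
t 33.10 | nose depth 65.24  lat -12.48  axis z 94.72 mm | F in -6.28 lat 1.21 z 2.21 | M [0.09 1.48 0.03] | rpy [-3.14  -0.089 -3.053] gap 0.252
```

A hard stop at 65.2, about 37 mm past where the bar was met (64 - 26 = 38 expected), so the collar is on the lips. Easing off, releasing and retreating.

```bash
python3 -m jog '[[0.05,0,0.004,0,0,0,1],[0,0,0,0,0,0,1]]'; python3 st.py; python3 -m jog '[[0,0,0,0,0,0,0.6],[0,0,0,0,0,0,0.3],[0,0,0,0,0,0,0],[0,0,0,0,0,0,0],[0,0,0,0,0,0,0],[0,0,0,0,0,0,0],[0,0,0,0,0,0,0],[0,0,0,0,0,0,0]]'; python3 st.py; python3 -m jog '[[0.01,0,-0.1,0,0,0,0],[0.02,0,-0.2,0,0,0,0],[0.04,0,-0.4,0,0,0,0],[0.05,0,-0.6,0,0,0,0],[0.06,0,-0.8,0,0,0,0],[0.3,0,-0.8,0,0,0,0],[0.8,0,-0.8,0,0,0,0],[0.8,0,-0.3,0,0,0,0],[0.8,0,0,0,0,0,0],[0.8,0,0,0,0,0,0],[0,0,0,0,0,0,0]]'; python3 st.py
python3 - <<'E'
from h import *
S=cam("side");y=.0877;e=np.array([np.cos(y),np.sin(y),0]);n=np.array([-e[1],e[0],0]);m=np.array([.5932,.0406,.095])-.0124*n
print("expected grip if home",(m-.046*e).round(3),"side px tail/collar/grip",proj([m-.086*e,m-.003*e,m-.046*e],S).round(1).tolist())
for c in("side","wrist","scene"):
    im=env.get_image(c);cv2.imwrite(f"pics/{c}_end.png",im[:,:,::-1])
    for k in("pin_grip","pin_nose","rest"):
        for d in env.boxes_of(k,c)[:3]:print(c,k,round(d["conf"],2),np.round(d["position"],3))
    if c=="side":
        g=cv2.cvtColor(im,cv2.COLOR_RGB2GRAY);E=m-.003*e;A=m-.1*e
        for d in range(-105,6,7):
            u=proj([m+d*1e-3*e],S)[0];i,j=u.round().astype(int);print(d,(i,j),im[j-6:j+9:2,i].mean(1).round().astype(int))
E
```

```text
time_s: 33.35
ee_pos: [0.5614, 0.0253, 0.0684]
orientation: [-3.141, -0.086, -3.053]
contact_force: [-5.6, 1.0, -0.6]
finger_gap: 0.252
t 33.35 | nose depth 65.29  lat -12.42  axis z 94.76 mm | F in -5.47 lat 1.44 z -0.58 | M [0.15 1.06 0.06] | rpy [-3.141 -0.086 -3.053] gap 0.252
time_s: 34.35
ee_pos: [0.5623, 0.0254, 0.0685]
orientation: [-3.141, -0.084, -3.053]
contact_force: [-0.8, 0.2, 0.1]
finger_gap: 0.997
t 34.35 | nose depth 66.19  lat -12.39  axis z 94.94 mm | F in -0.77 lat 0.30 z 0.11 | M [ 0.07 -0.08  0.01] | rpy [-3.141 -0.084 -3.053] gap 0.997
time_s: 35.72
ee_pos: [0.462, 0.0165, 0.1989]
orientation: [-3.14, -0.083, -3.053]
contact_force: [0.1, 0.3, 0.4]
finger_gap: 1.003
t 35.73 | nose depth -34.49  lat -12.48  axis z 225.27 mm | F in 0.10 lat 0.25 z 0.39 | M [ 0.06 -0.12  0.  ] | rpy [-3.14  -0.083 -3.053] gap 1.003
expected grip if home [0.548 0.024 0.095] side px tail/collar/grip [[291.1, 250.0], [319.9, 235.5], [305.2, 242.9]]
side pin_grip 0.6 [0.553 0.013 0.094]
side pin_grip 0.4 [0.401 0.434 0.015]
side pin_grip 0.26 [ 0.684 -0.009  0.146]
side pin_nose 0.56 [
[... 950 characters left out ...]
) [ 70  93 102 102  99  77  59  59]
-14 (np.int64(316), np.int64(237)) [102  84 100 101 101  89  62  57]
-7 (np.int64(319), np.int64(236)) [143 132  89  96 100  75  57  61]
0 (np.int64(321), np.int64(235)) [ 74 144 143 101  91  73  58  63]
wrist pin_grip 0.7 [0.552 0.02  0.094]
wrist pin_grip 0.66 [ 0.393 -0.278  0.015]
wrist pin_nose 0.95 [0.551 0.024 0.1  ]
wrist rest 0.83 [0.435 0.291 0.007]
wrist rest 0.72 [ 0.361 -0.113  0.007]
wrist rest 0.63 [0.436 0.128 0.009]
scene pin_grip 0.81 [0.543 0.03  0.095]
scene pin_grip 0.31 [0.755 0.115 0.161]
scene pin_nose 0.65 [0.546 0.032 0.093]
scene rest 0.97 [0.434 0.309 0.009]
scene rest 0.88 [ 0.37 -0.11  0.01]
scene rest 0.69 [0.445 0.131 0.008]
```

Three cameras place the released pin at home: its tail is about 86–88 mm out from the lips, against 86 mm expected, at slot height. The rests are where they were. Handing in.

```bash
python3 -c "
from rig import env
print(env.finish_job())"
```

```text
the job is handed in; nothing more can be done
None
```

The locking pin is home in the sheeter and released, but I dropped it on the table once on the way. I handed the job in at about 36 s of the 64 s allowed.

**The drop:** the fingers turned out to be about 27 mm shorter than stated. My first grip held only the top of the handle, and the pin fell out in front of the sheeter. Two regrips closed on nothing before I found the cause from two cameras. I then picked the pin up properly; the gap read 24 mm, the handle's taller side. It therefore went in turned 90° about its axis, handle lying flat.

**The insertion:** I met the bar at about 2–5 N and swept along it until the nose dropped in about 12 mm to the −y side of the slot's centre. From there it slid in without resistance to a hard stop about 37 mm past the bar (38 expected). The highest force I read in the slot was about 6.5 N.

**Last checks:**
- **Pin:** after release, all three cameras' detections put the handle at slot height where it should be when home. In the side camera's picture its tail is about 86–88 mm out from the lips (86 expected).
- **Rests and gripper:** all three rests were found where they started (the purple one by two cameras only), and the gripper was clear with no contact force.
- **Not checked:** I had no picture views left, so these final checks come from the detectors and pixel values, not from looking. I did not re-measure the other things on the table, though I felt no contact with any of them.

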